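# Weigh a returned parcel on the sprung hook scale

### The job

Weigh the returned box: pick up the yellow basket that holds it by the black grip, hang the basket's bar in the hook of the blue spring scale, and let the weight down onto the spring slowly (the pointer never faster than about 4 cm a second), so that when you let go the pointer is already settled and neither drops nor springs back. Once the basket hangs still and free, push the hold button on the scale's foot all the way down, let it up again, and leave the basket hanging with the box in it. Do not haul the hook hard down or onto its end stop, and leave the other things on the table where they are.

Things in the scene. Friction and masses are not known exactly. Their poses are not given: they have to be found in the camera images.
- scale: Fixed spring scale: grey foot, blue column with white face. Origin on the table straight below the hook's notch; x points from hook to column, y to the foot's wing with the button. Column: front at x = +115, 64 mm wide, top z = 336. Foot 12 mm thick: x -50 to +165, y -50 to +50; wing x -50 to +30, y to +200 mm. The hook's arm (8 mm bar) runs along x.
- hook (a joint): Travel of hook and red pointer, m: 0 = unloaded (top), growing downward, end stop 0.130. Spring 80 N/m plus 0.1 N preload, lightly damped. Basket and box weigh under 0.95 kg together; how much, and so where the pointer settles, differs each time. The hook must not move faster than 0.075 m/s either way, above all on letting go.
- notch (a point): Where the centre of the basket's bar lies when seated in the hook's notch; moves with the hook, 275 mm up when unloaded. The notch is an upward-open trough of 8 mm bar in the scale's x-z plane: flat bottom 18 mm long, flaring sides; the front tip rises to 14 mm, the arm behind to 16 mm above this point; mouth about 33 mm.
- basket: Yellow open basket 100 (x) x 120 (y) x 45 mm, walls 4 mm, with a stiff steel bail; origin under its floor's centre, z up. The bail is a 10 mm round bar: posts at y = +-63.5 mm, top bar along y with its centre 125 mm up. Basket alone 0.15 kg.
- bar (a point): Middle of the bail's top bar, 125 mm above the basket's underside; this goes in the hook, the bar across the hook's arm (basket y along scale y, either way round). The posts must not sweep across the hook: bring the bail over the hook's tip from in front, along scale +x, the hook passing below the bar and above the box.
- grip (a point): Centre of the black rubber grip block, on a 12 mm neck above the bar's middle: 22 (x) x 16 (y) x 40 (z) mm, centre 33 mm above the bar's centre, underside 13 mm above the bar's centre. Pinch it from above across its 16 mm (along basket y); fingertips must stay above the bar.
- plug_box: Teal returned-goods box with brown tape, 63 x 78 x 55 mm, origin under its centre; stands loose in the basket; its mass (0.1 to 0.8 kg) is not known beforehand.
- hold_button (a joint): Red spring push button, 30 mm across, on the wing of the scale's foot; value is how far it is pressed, 0 to 0.006 m; fully down takes 5 N; counts as pressed past 0.0045.
- hold_button_top (a point): Centre of the button's top face.
- stapler: Blue stapler, 34 x 138 x 48 mm, bystander, origin under its centre.
- staple_box: Small blue box with tape, 41 x 62 x 22 mm, bystander, origin under its centre.

How it is judged:
By the outcome, as a careful person would: the job done as asked, in the order asked, and still so for the second after the job is handed in, with the robot touching nothing.
It also fails if it takes over 72 s, if anything falls off the work surface, if the arm or the gripper's body presses on something with over 40 N, if the wrist force passes 120 N, or if a joint passes its speed limit or range.

### The arm

A 7-joint arm with a two-finger parallel gripper is mounted at the origin on a cart in front of the work surface, level with it; the furniture and walls round the work are solid. World frame = base frame: x ahead of the robot, y to its left, z up, the work surface at z = 0. Lengths are in m, angles in degrees, forces in N, time in s.
With the tool pointing down it reaches from about 0.425 to 0.875 m from the base axis. Payload 4.7 kg.
Tool frame: the origin (TCP) lies midway between the tips of the shut fingers; the grasp point (between the pads) lies 19 mm behind it; z points along the fingers, y is the line along which they close (so a half turn about z gives the same grasp; the last joint's range is limited). The gripper opens to 87 mm and grips with 3 to 60 N. Pads are 19 mm wide; open, the fingers measure 117 mm over their backs; the gripper's body (75 mm by 190 mm) begins 51 mm behind the grasp point.
Start: joints at [75.865, 18.392, -4.016, 83.108, 1.295, 78.541, -3.26], TCP at [0.168, -0.628, 0.223] pointing down, gripper open.
Joint ranges: [-163.93, 163.93], [-17.29, 119.83], [-79.2, 71.16], [3.27, 140.29], [-89.18, 269.18], [5.43, 117.66], [-154.24, 154.24]. Speed limits (degrees/s): [147.25, 147.25, 180, 180, 180, 180, 180].

### API

Orientations are given as [roll, pitch, yaw] about the fixed x, y, z axes, in that order (R = Rz(yaw) Ry(pitch) Rx(roll)).
In Python, from cell import env gives the robot as it stands.
- The arm moves only by the tool step_arm, never from a script. Its argument "moves" is a list of rows, each an object with "dp": the shift along the tool's x, y, z in mm, a list of three; "dr": the turn, a rotation vector about the tool's x, y, z in rad, a list of three; "fingers": the closure, from 0 (fully open) to 1 (shut). In form: [{"dp": [dx, dy, dz], "dr": [ax, ay, az], "fingers": fingers}, ...]. A call has exactly 5 rows; each row shifts and turns the commanded pose from where the row before left it, along the tool's axes as they then stand; what a row does not reach is not made up. A row lasts 1/8 s, in which the tool goes at most 62.5 mm and 10.7 degrees, less where a joint would pass 70% of its speed; a pose out of reach is approached as far as the arm can. A call with a gripper value outside its range is refused whole. The fingers move at their own pace and stop on an object; "squeeze" is the grip in N (left out, the last holds). Time passes only in rows, so rows that do not move let the fingers close, or fill a call up. It gives the time, the measured TCP pose, the force, the opening and the grip force at its end, in the units of the state.
- env.get_obs(): the state, without advancing time (a new reading comes with each control period).
- env.read_camera(name): name is "scene" or "top"; returns the picture (480x640x3 uint8, red, green, blue); there is no depth.
- env.camera_model(name): a dict with "fx", "fy", "cx", "cy" (pixels), "k1" (the pictures are not rectified: a ray, as slopes to the right and down, at radius r is drawn at 1 + k1 r^2 times it, then the intrinsics apply), "R" (3x3) and "t" (3): a world point X has camera coordinates R X + t. Camera axes: x right, y down, z forward; pixel columns grow to the right and rows downward; lengths in m; the calibration is good to about 2 mm. A picture is of the moment at which its call begins. camera_model takes no time and is no camera call.
- env.sign_off(): hands the job in; it is judged then, once.
The state is a dict: "time_s": time; "qpos": joint angles; "joint_velocities": joint speeds; "effort": joint torques, N m; "tool_pos": TCP position; "tool_rot": TCP orientation; "force": force on the tool from outside, world axes, zero at the start; "wrist_torque": the same for the moment, N m; "grip_width": finger opening in m; "grasp_force": force on a finger pad.
Only numpy, scipy, OpenCV 4.12 (cv2) and the standard library are available. Lean on these libraries where they do the work, as an engineer would, in place of code of your own. Each camera call takes 0.05 s, during which the arm holds its last target. There are 200 camera calls.

## Working session

There is one attempt and no reset: what is moved stays moved. The work goes in short steps, Python scripts to look and compute and a tool call to move; the robot and the scene stay as the last step left them, time stands still between calls to the robot, and variables do not carry over. Pictures are saved under pics/ and viewed, at most 10 in all, crops included, and the job is handed in when it is done.

Besides the shell and the picture viewer there is one more tool, called after "Request:" as name(argument=value, ...) on one line, values as JSON. step_arm: Moves the arm, as the interface text tells. Its arguments: {"type":"object","properties":{"moves":{"type":"array","items":{"type":"object","properties":{"dp":{"type":"array","items":{"type":"number"}},"dr":{"type":"array","items":{"type":"number"}},"fingers":{"type":"number"}}}},"squeeze":{"type":"number"}},"required":["moves"]}

```bash
mkdir -p pics; python3 - <<'E'
from cell import env
import cv2
for n in("scene","top"):
    im=env.read_camera(n); cv2.imwrite(f"pics/{n}0.png",im[:,:,::-1])
    m=env.camera_model(n); print(n,{k:(v.tolist() if hasattr(v,'tolist') else v) for k,v in m.items()})
o=env.get_obs(); print(o)
E
```

```text
scene {'fx': 495.47228154028977, 'fy': 495.47228154028977, 'cx': 317.3978439313586, 'cy': 235.6037097950239, 'k1': -0.04712870360034571, 'R': [[-0.7986119766032117, -0.601829108782983, -0.004542537549843621], [-0.335167130437283, 0.45100190209538993, -0.8272002653413365], [0.49988189155074286, -0.6590895296754611, -0.5618888558886271]], 't': [0.5661333608395247, 0.28618703395747963, 0.8074487590365221]}
top {'fx': 482.58565735298697, 'fy': 482.58565735298697, 'cx': 321.1082146512332, 'cy': 243.70765908043273, 'k1': -0.1257944595004154, 'R': [[-0.007242272671359783, -0.999913639219654, -0.010966475690071855], [-0.9919612079553556, 0.008569331395162458, -0.12625184541697473], [0.12633491757350965, 0.009963968182764656, -0.9919376028459387]], 't': [0.14921772748817835, 0.6156990675976277, 0.9435242274243246]}
{'time_s': 0.1, 'qpos': array([75.86367584, 18.43474989, -4.0128476 , 83.16883552,  1.29507697,
       78.54283108, -3.25926951]), 'joint_velocities': array([ 0.0406081 , -0.00576558, -0.01814099, -0.13912965, -0.02440964,
        0.0246491 , -0.06235087]), 'effort': array([ 3.39161488e-04, -4.92567623e+01, -4.05271836e-01, -3.13399887e+01,
       -6.42088917e-02,  3.94672109e-02,  5.43164208e-05]), 'tool_pos': array([ 0.16741042, -0.62753846,  0.22156316]), 'tool_rot': array([-1.79898812e+02,  6.54558848e-03,  1.49441439e+01]), 'force': array([ 0.61141694, -0.20605219,  0.49047046]), 'wrist_torque': array([ 0.00459678,  0.00971286, -0.00213287]), 'grasp_force': 0.0, 'grip_width': 0.08721375487339177}
```

View pics/scene0.png

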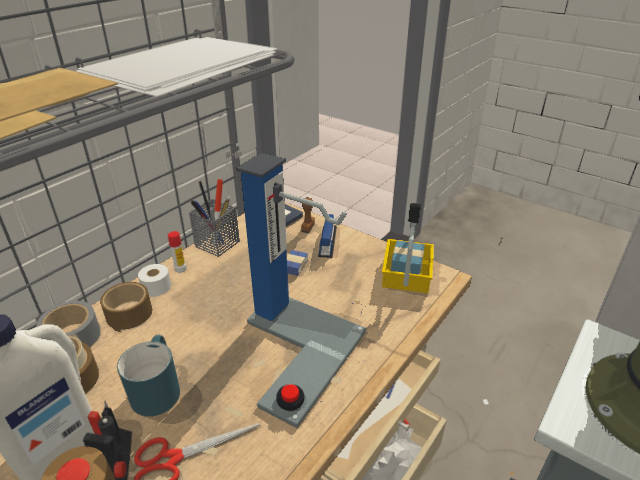

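View pics/top0.png

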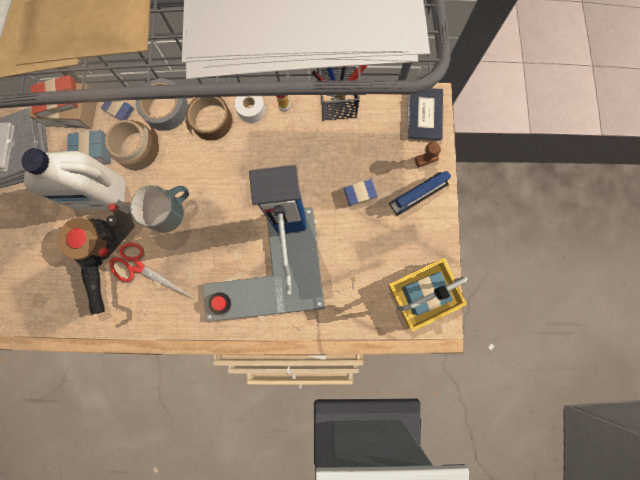

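The scene view shows the scale (column top ~(262,160), hook ~(340,215), button (290,393)) and the basket with its grip at (414,213). The top view shows the basket at (428,295), the button at (219,303) and the hook arm from (280,212) to (290,292). Next I'll zoom in for accurate pixels.

```bash
python3 - <<'E'
import cv2,numpy as np
s=cv2.imread("pics/scene0.png");t=cv2.imread("pics/top0.png")
def crop(im,x,y,w,h,k,name):
    c=cv2.resize(im[y:y+h,x:x+w],None,fx=k,fy=k,interpolation=cv2.INTER_CUBIC)
    for i in range(0,w,10):
        cv2.line(c,(i*k,0),(i*k,6 if (x+i)%50 else 14),(0,0,255),1)
        if (x+i)%20==0: cv2.putText(c,str(x+i),(i*k,24),0,.35,(0,0,255),1)
    for j in range(0,h,10):
        cv2.line(c,(0,j*k),(6,j*k),(0,0,255),1)
        if (y+j)%20==0: cv2.putText(c,str(y+j),(8,j*k+4),0,.35,(0,0,255),1)
    return c
a=crop(t,380,250,100,100,4,0);b=crop(s,370,190,100,110,4,0)
c=crop(s,230,150,130,70,3,0);
M=np.zeros((600,800,3),np.uint8);M[:400,:400]=a;M[:440,400:]=b[:440,:400]
cv2.imwrite("pics/z1.png",M[:440])
d=crop(t,200,160,130,165,3,0);e=crop(s,240,150,130,190,3,0)
M=np.zeros((580,800,3),np.uint8);M[:495,:390]=d;M[:570,400:790]=e
cv2.imwrite("pics/z2.png",M)
E
```

```text
(no output)
```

View pics/z1.png

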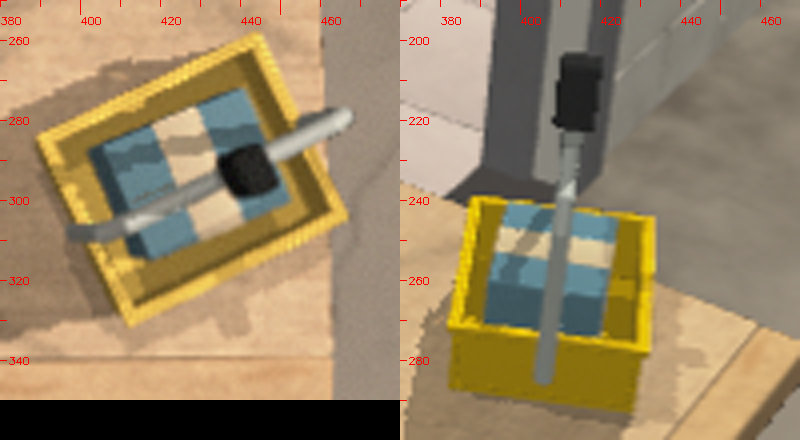

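View pics/z2.png

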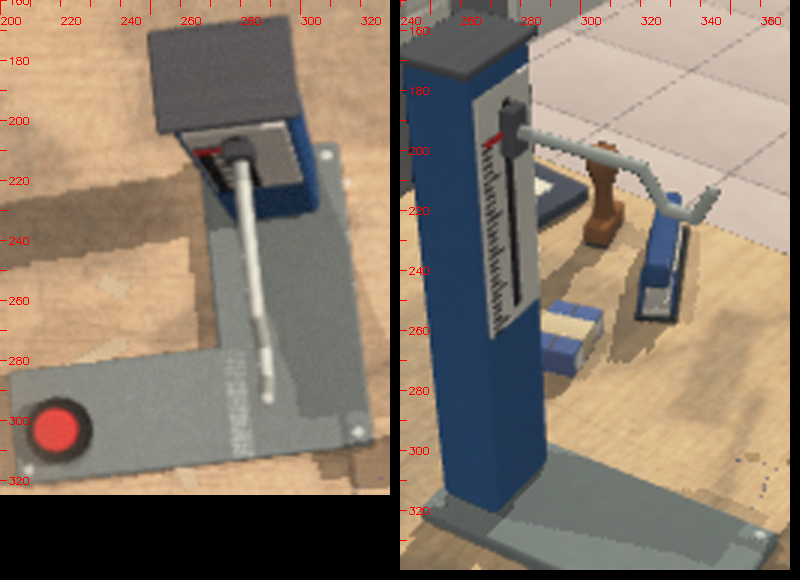

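The crops are sharp. In the top view the grip block is centred at (442.5,292.5) and the basket rim corners are at (445,258), (467,304), (412,331) and (389,284). The foot corners are at (313,208), (324,307), (202,322), (203,285) and (273,276). In the scene view the grip is at (415,213) and the hook's tip at (346,213).

```bash
cat > h.py <<'E'
import numpy as np
from cell import env
from scipy.optimize import least_squares
CM={n:env.camera_model(n) for n in("scene","top")}
def proj(n,X):
    m=CM[n];c=np.asarray(X,float)@np.array(m["R"]).T+m["t"];s=c[...,:2]/c[...,2:]
    s=s*(1+m["k1"]*(s**2).sum(-1,keepdims=True));return s*[m["fx"],m["fy"]]+[m["cx"],m["cy"]]
def tri(a,b):
    f=lambda X:np.r_[proj("top",X)-a,proj("scene",X)-b]
    r=least_squares(f,[.5,0,.1]);return r.x,np.abs(r.fun).max()
def atz(n,p,z):
    return np.r_[least_squares(lambda q:proj(n,np.r_[q,z])-p,[.5,0]).x,z]
def fit(n,loc,px,p0=(.5,0,0)):  # planar pose x,y,yaw(deg)
    loc=np.array(loc,float)/1000
    def W(q):
        c,s=np.cos(np.radians(q[2])),np.sin(np.radians(q[2]))
        return np.c_[q[0]+c*loc[:,0]-s*loc[:,1],q[1]+s*loc[:,0]+c*loc[:,1],loc[:,2]]
    r=least_squares(lambda q:(proj(n,W(q))-px).ravel(),p0,x_scale=[.1,.1,10]);return r.x,r.fun.reshape(-1,2).round(1)
E
python3 - <<'E'
from h import *
np.set_printoptions(precision=4,suppress=True)
print("grip",tri([442.5,292.5],[414.9,213]))
print("tip",tri([289.3,293.3],[346,213.3]))
print("btn",tri([218.7,303],[290,390]))
px=[[445,258.3],[467,304.3],[412.5,331.5],[389.3,284.5]]
for loc in([[50,-60,45],[-50,-60,45],[-50,60,45],[50,60,45]],[[50,60,45],[50,-60,45],[-50,-60,45],[-50,60,45]]):
  for p in((.5,-.2,0),(.5,-.2,90),(.5,-.2,30)): print("bask",fit("top",loc,px,p))
q=fit("top",[[165,-50,12],[-50,-50,12],[-50,200,12],[30,200,12],[30,50,12]],[[313.3,207.7],[324,307.3],[201.7,322],[202.7,285],[273.3,275.7]],(.5,0,0))
print("scale",q)
c,s=np.cos(np.radians(q[0][2])),np.sin(np.radians(q[0][2]))
S=lambda x,y,z:np.array([q[0][0]+c*x-s*y,q[0][1]+s*x+c*y,z])
print("notch bar pix",proj("scene",S(0,0,.266)),proj("top",S(0,0,.266)))
print("column top front corners",proj("top",S(.115,.032,.336)),proj("top",S(.115,-.032,.336)))
bl=atz("top",[398,308],.125);br=atz("top",[468,279],.125);print("bar ends",bl,br,np.linalg.norm(bl-br))
E
```

```text
grip (array([ 0.5118, -0.0733,  0.1553]), np.float64(0.5302860052188407))
tip (array([0.5096, 0.1898, 0.2854]), np.float64(0.777480986832245))
btn (array([0.4976, 0.3543, 0.0331]), np.float64(0.02599337313961314))
bask (array([ 0.5113, -0.0712, 24.6597]), array([[-1.1,  1.2],
       [-1.2, -0.1],
       [ 0.4, -1.3],
       [ 1.8,  0.3]]))
bask (array([ 0.5113, -0.0712, 24.6597]), array([[-1.1,  1.2],
       [-1.2, -0.1],
       [ 0.4, -1.3],
       [ 1.8,  0.3]]))
bask (array([ 0.5113, -0.0712, 24.6597]), array([[-1.1,  1.2],
       [-1.2, -0.1],
       [ 0.4, -1.3],
       [ 1.8,  0.3]]))
bask (array([  0.5113,  -0.071 , -65.3323]), array([[-7.7, -1.2],
       [-3.4,  6.5],
       [ 6.9,  1. ],
       [ 4. , -6.3]]))
bask (array([  0.5113,  -0.071 , -65.3323]), array([[-7.7, -1.2],
       [-3.4,  6.5],
       [ 6.9,  1. ],
       [ 4. , -6.3]]))
bask (array([  0.5113,  -0.071 , -65.3323]), array([[-7.7, -1.2],
       [-3.4,  6.5],
       [ 6.9,  1. ],
       [ 4. , -6.3]]))
scale (array([0.5291, 0.1944, 5.9935]), array([[-0.6, -0.4],
       [ 0.1,  1.6],
       [ 3. , -0.1],
       [-1.3, -1.3],
       [-1.2,  0.2]]))
notch bar pix [333.2575 220.933 ] [287.7099 281.67  ]
column top front corners [253.6487 202.3445] [297.7159 197.2928]
bar ends [0.4858 0.0032 0.125 ] [ 0.5375 -0.1292  0.125 ] 0.14215052143074178
```

Request:
step_arm(moves=[{"dp":[20,-18,-5],"dr":[0,0,0],"fingers":0},{"dp":[32,-30,-5],"dr":[0,0,0],"fingers":0},{"dp":[34,-32,-5],"dr":[0,0,0],"fingers":0},{"dp":[34,-32,-5],"dr":[0,0,0],"fingers":0},{"dp":[34,-32,-5],"dr":[0,0,0],"fingers":0}])

```text
time_s: 0.72
tool_pos: [0.2798, -0.4476, 0.2473]
tool_rot: [-180.0, 0.0, 14.9]
force: [0.6, -0.0, 0.2]
grip_width: 0.0872
grasp_force: 0.0
```

Request:
step_arm(moves=[{"dp":[34,-32,0],"dr":[0,0,0],"fingers":0},{"dp":[34,-32,0],"dr":[0,0,0],"fingers":0},{"dp":[34,-32,0],"dr":[0,0,0],"fingers":0},{"dp":[34,-32,0],"dr":[0,0,0],"fingers":0},{"dp":[34,-32,0],"dr":[0,0,0],"fingers":0}])

```text
time_s: 1.35
tool_pos: [0.4026, -0.2493, 0.2473]
tool_rot: [-180.0, 0.0, 14.9]
force: [1.1, 0.7, 0.2]
grip_width: 0.0867
grasp_force: 0.0
```

Request:
step_arm(moves=[{"dp":[34,-32,0],"dr":[0,0,0],"fingers":0},{"dp":[34,-32,0],"dr":[0,0,0],"fingers":0},{"dp":[34,-32,0],"dr":[0,0,0],"fingers":0},{"dp":[30,-28,0],"dr":[0,0,0],"fingers":0},{"dp":[18,-18,0],"dr":[0,0,0],"fingers":0}])

```text
time_s: 1.98
tool_pos: [0.5111, -0.0725, 0.2472]
tool_rot: [-180.0, 0.0, 15.1]
force: [0.0, 0.4, 0.3]
grip_width: 0.0869
grasp_force: 0.0
```

Request:
step_arm(moves=[{"dp":[0,0,0],"dr":[0,0,-0.08],"fingers":0},{"dp":[0,0,0],"dr":[0,0,-0.08],"fingers":0},{"dp":[0,0,0],"dr":[0,0,0],"fingers":0},{"dp":[0,0,0],"dr":[0,0,0],"fingers":0},{"dp":[0,0,0],"dr":[0,0,0],"fingers":0}])

```text
time_s: 2.6
tool_pos: [0.5105, -0.075, 0.2475]
tool_rot: [180.0, 0.0, 24.1]
force: [0.5, -0.6, 0.4]
grip_width: 0.087
grasp_force: 0.0
```

```bash
cat >> h.py <<'E'
def forces(k):
    F=[]
    for i in range(k):
        im=env.read_camera("scene");F.append(env.get_obs()["force"])
    F=np.array(F);print("F",F.mean(0).round(3),"std",F.std(0).round(3),"pos",env.get_obs()["tool_pos"].round(4),env.get_obs()["time_s"]);return im
E
python3 -c "
from h import *
forces(12)"
```

```text
F [-0.018 -0.161 -0.031] std [0.421 0.37  0.403] pos [ 0.5106 -0.0749  0.2475] 3.2
```

Request:
step_arm(moves=[{"dp":[2,-2,15],"dr":[0,0,0],"fingers":0},{"dp":[0,0,25],"dr":[0,0,0],"fingers":0},{"dp":[0,0,25],"dr":[0,0,0],"fingers":0},{"dp":[0,0,25],"dr":[0,0,0],"fingers":0},{"dp":[0,0,15],"dr":[0,0,0],"fingers":0}])

```text
time_s: 3.82
tool_pos: [0.5104, -0.0719, 0.1404]
tool_rot: [-179.9, 0.1, 24.1]
force: [1.2, -0.1, -0.2]
grip_width: 0.0869
grasp_force: 0.0
```

```bash
python3 - <<'E'
from h import *
import cv2
s=env.read_camera("scene")[150:310,350:480,::-1];t=env.read_camera("top")[230:350,370:490,::-1]
M=np.zeros((480,760,3),np.uint8);M[:480,:390]=cv2.resize(s,(390,480));M[:360,400:]=cv2.resize(t,(360,360));cv2.imwrite("pics/g1.png",M)
print(env.get_obs()["tool_pos"])
E
```

```text
[ 0.5101026  -0.07190656  0.14043834]
```

View pics/g1.png

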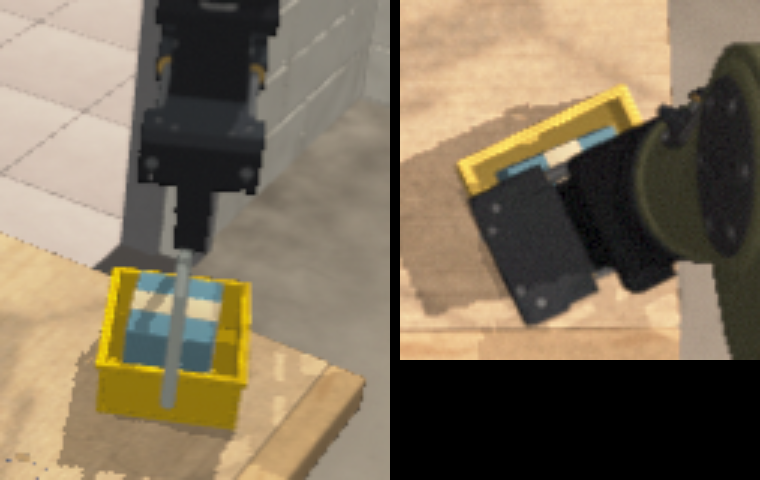

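The picture shows the fingers straddling the grip, in line with the bail and above the bar (crop ~(182,250)). I'll close them.

Request:
step_arm(moves=[{"dp":[1,0,-2],"dr":[0,0,0],"fingers":0.4},{"dp":[0,0,0],"dr":[0,0,0],"fingers":0.7},{"dp":[0,0,0],"dr":[0,0,0],"fingers":1},{"dp":[0,0,0],"dr":[0,0,0],"fingers":1},{"dp":[0,0,0],"dr":[0,0,0],"fingers":1}], squeeze=35)

```text
time_s: 4.55
tool_pos: [0.5125, -0.0719, 0.1446]
tool_rot: [180.0, -0.0, 24.1]
force: [0.3, -1.4, -0.1]
grip_width: 0.0452
grasp_force: 0.0
```

Request:
step_arm(moves=[{"dp":[0,0,0],"dr":[0,0,0],"fingers":1},{"dp":[0,0,0],"dr":[0,0,0],"fingers":1},{"dp":[0,0,-2],"dr":[0,0,0],"fingers":1},{"dp":[0,0,-4],"dr":[0,0,0],"fingers":1},{"dp":[0,0,-4],"dr":[0,0,0],"fingers":1}])

```text
time_s: 5.18
tool_pos: [0.5118, -0.0718, 0.154]
tool_rot: [-179.9, 0.1, 24.1]
force: [0.2, 0.1, -5.7]
grip_width: 0.0158
grasp_force: 35.0
```

Request:
step_arm(moves=[{"dp":[0,0,-8],"dr":[0,0,0],"fingers":1},{"dp":[0,0,-12],"dr":[0,0,0],"fingers":1},{"dp":[0,0,-16],"dr":[0,0,0],"fingers":1},{"dp":[0,0,-18],"dr":[0,0,0],"fingers":1},{"dp":[0,0,-20],"dr":[0,0,0],"fingers":1}])

```text
time_s: 5.8
tool_pos: [0.5126, -0.0718, 0.2302]
tool_rot: [180.0, -0.0, 24.1]
force: [-0.1, -1.1, -5.2]
grip_width: 0.016
grasp_force: 35.0
```

Request:
step_arm(moves=[{"dp":[0,0,-20],"dr":[0,0,0],"fingers":1},{"dp":[0,0,-20],"dr":[0,0,0],"fingers":1},{"dp":[0,0,-20],"dr":[0,0,0],"fingers":1},{"dp":[0,0,-18],"dr":[0,0,0],"fingers":1},{"dp":[0,0,-15],"dr":[0,0,0],"fingers":1}])

```text
time_s: 6.42
tool_pos: [0.5126, -0.0718, 0.323]
tool_rot: [180.0, -0.0, 24.1]
force: [0.3, 0.1, -5.8]
grip_width: 0.0158
grasp_force: 35.0
```

Request:
step_arm(moves=[{"dp":[0,0,-8],"dr":[0,0,0.03],"fingers":1},{"dp":[0,0,0],"dr":[0,0,0.07],"fingers":1},{"dp":[0,0,0],"dr":[0,0,0.1],"fingers":1},{"dp":[0,0,0],"dr":[0,0,0.08],"fingers":1},{"dp":[0,0,0],"dr":[0,0,0.035],"fingers":1}])

```text
time_s: 7.05
tool_pos: [0.5123, -0.0718, 0.3292]
tool_rot: [-180.0, 0.1, 6.0]
force: [0.2, 0.6, -5.7]
grip_width: 0.0156
grasp_force: 35.0
```

```bash
python3 - <<'E'
from h import *
import cv2
im=forces(16)
o=env.get_obs();print(o["tool_rot"],o["grip_width"],o["qpos"].round(0))
p=o["tool_pos"];print(proj("scene",p),proj("scene",p-[0,0,.02]))
x,y=proj("scene",p).astype(int)
s=im[y-60:y+90,x-80:x+70,::-1].copy();print("origin",x-80,y-60)
cv2.imwrite("pics/l1.png",cv2.resize(s,None,fx=4,fy=4,interpolation=cv2.INTER_CUBIC))
E
```

```text
F [ 0.258 -0.022 -5.264] std [0.355 0.416 0.559] pos [ 0.5125 -0.0719  0.3296] 7.85
[1.79992851e+02 3.41600753e-04 6.06202677e+00] 0.015748455755805794 [ 41.   2. -37.  90.   1.  88. -80.]
[423.25920304 134.02587044] [422.08173001 143.91665771]
origin 343 74
```

View pics/l1.png

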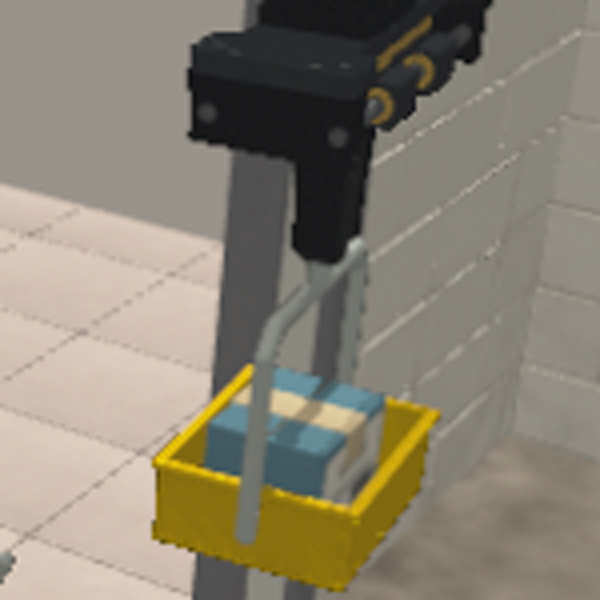

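The basket hangs level. The bar's middle, at crop (318,280), lies 20 mm below the TCP, so the bar is at z≈0.310. The weight is about 5.25 N, so I expect a deflection of about 64 mm. Next I carry it to a point in front of the hook.

Request:
step_arm(moves=[{"dp":[-5,-10,0],"dr":[0,0,0],"fingers":1},{"dp":[-8,-20,0],"dr":[0,0,0],"fingers":1},{"dp":[-8,-30,0],"dr":[0,0,0],"fingers":1},{"dp":[0,-35,0],"dr":[0,0,0],"fingers":1},{"dp":[0,-36,0],"dr":[0,0,0],"fingers":1}])

```text
time_s: 8.48
tool_pos: [0.4764, 0.0598, 0.3298]
tool_rot: [180.0, -0.0, 6.2]
force: [-0.0, 0.2, -5.4]
grip_width: 0.0154
grasp_force: 35.0
```

Request:
step_arm(moves=[{"dp":[0,-36,0],"dr":[0,0,0],"fingers":1},{"dp":[0,-35,0],"dr":[0,0,0],"fingers":1},{"dp":[0,-30,0],"dr":[0,0,0],"fingers":1},{"dp":[0,-20,0],"dr":[0,0,0],"fingers":1},{"dp":[0,-10,0],"dr":[0,0,0],"fingers":1}])

```text
time_s: 9.1
tool_pos: [0.462, 0.1898, 0.3298]
tool_rot: [180.0, -0.0, 6.3]
force: [0.8, -0.4, -5.1]
grip_width: 0.0158
grasp_force: 35.0
```

```bash
python3 - <<'E'
from h import *
import cv2
im=forces(4);t=env.read_camera("top")
o=env.get_obs();print(o["tool_rot"],o["grip_width"],o["qpos"].round(0))
s=im[100:300,260:410,::-1];t=t[170:350,210:360,::-1]
M=np.zeros((600,800,3),np.uint8);M[:,:395]=cv2.resize(s[:, :148],(395,533+0)) if 0 else 0
a=cv2.resize(s,None,fx=2.66,fy=2.66,interpolation=cv2.INTER_CUBIC);b=cv2.resize(t,None,fx=2.66,fy=2.66,interpolation=cv2.INTER_CUBIC)
M[:a.shape[0],:a.shape[1]]=a;M[:b.shape[0],400:400+b.shape[1]]=b
cv2.imwrite("pics/f1.png",M)
E
```

```text
F [ 0.33   0.441 -5.152] std [0.482 1.518 0.299] pos [0.4637 0.186  0.3295] 9.3
[1.79936404e+02 8.20823571e-03 5.98072610e+00] 0.015729977342264084 [  28.   -0.  -52.   92.   -0.   88. -108.]
```

View pics/f1.png

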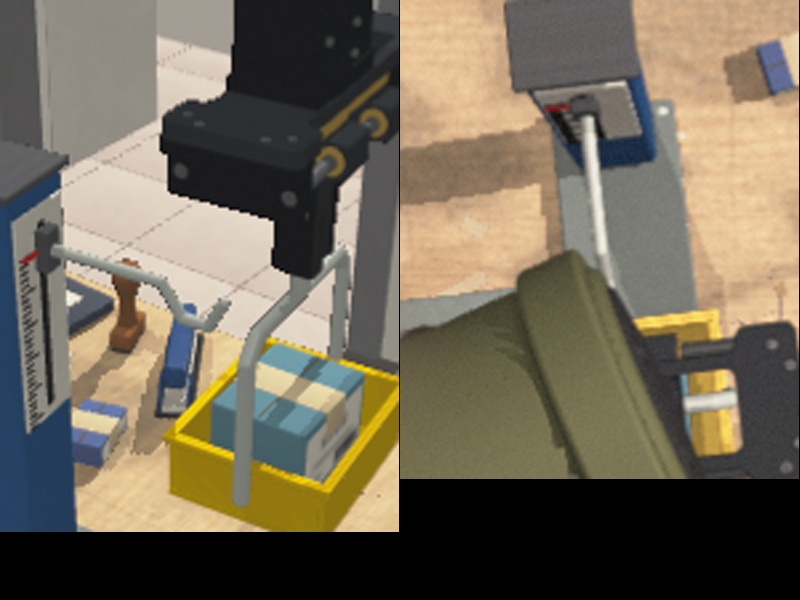

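The bar is in front of and above the hook's tip (scene crop ~(225,300)), square to the arm, with the box lower than the hook. I'll move it along scale +x.

Request:
step_arm(moves=[{"dp":[7,0,0],"dr":[0,0,0],"fingers":1},{"dp":[13,0,0],"dr":[0,0,0],"fingers":1},{"dp":[18,-1,0],"dr":[0,0,0],"fingers":1},{"dp":[17,0,0],"dr":[0,0,0],"fingers":1},{"dp":[10,0,0],"dr":[0,0,0],"fingers":1}])

```text
time_s: 9.98
tool_pos: [0.5299, 0.1933, 0.3289]
tool_rot: [-180.0, 0.1, 5.9]
force: [-1.0, 0.3, -5.7]
grip_width: 0.0159
grasp_force: 35.0
```

Request:
step_arm(moves=[{"dp":[0,0,0],"dr":[0,0,0],"fingers":1},{"dp":[0,0,3],"dr":[0,0,0],"fingers":1},{"dp":[0,0,5],"dr":[0,0,0],"fingers":1},{"dp":[0,0,5],"dr":[0,0,0],"fingers":1},{"dp":[0,0,4],"dr":[0,0,0],"fingers":1}])

```text
time_s: 10.6
tool_pos: [0.5282, 0.1942, 0.3121]
tool_rot: [180.0, 0.0, 6.1]
force: [0.4, -0.5, -5.2]
grip_width: 0.0159
grasp_force: 35.0
```

```bash
python3 - <<'E'
from h import *
import cv2
im=forces(4)
s=im[140:290,240:390,::-1]
cv2.imwrite("pics/n1.png",cv2.resize(s,None,fx=4,fy=4,interpolation=cv2.INTER_CUBIC))
E
```

```text
F [-0.098  0.025 -5.317] std [0.468 0.241 0.505] pos [0.5284 0.1943 0.3125] 10.8
```

View pics/n1.png

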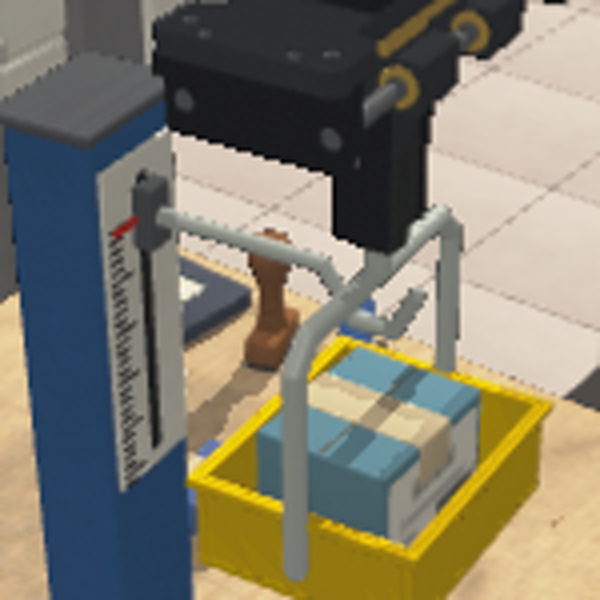

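The bar is over the notch, between the arm and the tip (crop ~(375,280), notch ~(372,322)), and the pointer is at the top. I'll start letting it down slowly.

Request:
step_arm(moves=[{"dp":[0,0,3],"dr":[0,0,0],"fingers":1},{"dp":[0,0,3],"dr":[0,0,0],"fingers":1},{"dp":[0,0,3],"dr":[0,0,0],"fingers":1},{"dp":[0,0,3],"dr":[0,0,0],"fingers":1},{"dp":[0,0,2],"dr":[0,0,0],"fingers":1}])

```text
time_s: 11.42
tool_pos: [0.5284, 0.1943, 0.2982]
tool_rot: [180.0, 0.0, 6.1]
force: [-0.3, 0.3, -5.5]
grip_width: 0.0156
grasp_force: 35.0
```

Request:
step_arm(moves=[{"dp":[0,0,2],"dr":[0,0,0],"fingers":1},{"dp":[0,0,2],"dr":[0,0,0],"fingers":1},{"dp":[0,0,3],"dr":[0,0,0],"fingers":1},{"dp":[0,0,3],"dr":[0,0,0],"fingers":1},{"dp":[0,0,3],"dr":[0,0,0],"fingers":1}])

```text
time_s: 12.05
tool_pos: [0.5285, 0.1944, 0.2854]
tool_rot: [180.0, -0.0, 6.1]
force: [0.4, 0.0, -4.3]
grip_width: 0.0158
grasp_force: 35.0
```

Request:
step_arm(moves=[{"dp":[0,0,3],"dr":[0,0,0],"fingers":1},{"dp":[0,0,3],"dr":[0,0,0],"fingers":1},{"dp":[0,0,3],"dr":[0,0,0],"fingers":1},{"dp":[0,0,3],"dr":[0,0,0],"fingers":1},{"dp":[0,0,2],"dr":[0,0,0],"fingers":1}])

```text
time_s: 12.68
tool_pos: [0.5285, 0.1944, 0.2714]
tool_rot: [180.0, -0.0, 6.1]
force: [-0.2, -0.7, -3.7]
grip_width: 0.0157
grasp_force: 35.0
```

```bash
python3 - <<'E'
from h import *
import cv2
im=forces(8)
s=im[140:290,240:390,::-1]
cv2.imwrite("pics/n2.png",cv2.resize(s,None,fx=4,fy=4,interpolation=cv2.INTER_CUBIC))
E
```

```text
F [ 0.194 -0.417 -3.875] std [0.483 0.682 0.337] pos [0.5285 0.1944 0.2716] 13.075
```

View pics/n2.png

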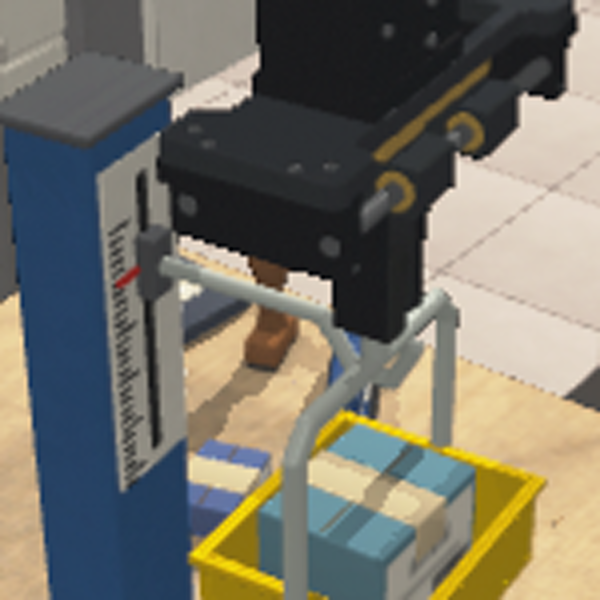

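The bar is seated in the notch and the pointer is down (crop (128,275)). I'll keep lowering it.

Request:
step_arm(moves=[{"dp":[0,0,2],"dr":[0,0,0],"fingers":1},{"dp":[0,0,3],"dr":[0,0,0],"fingers":1},{"dp":[0,0,3],"dr":[0,0,0],"fingers":1},{"dp":[0,0,3],"dr":[0,0,0],"fingers":1},{"dp":[0,0,3],"dr":[0,0,0],"fingers":1}])

```text
time_s: 13.7
tool_pos: [0.5285, 0.1943, 0.2574]
tool_rot: [180.0, -0.0, 6.1]
force: [-0.3, 0.4, -1.7]
grip_width: 0.0157
grasp_force: 35.0
```

Request:
step_arm(moves=[{"dp":[0,0,3],"dr":[0,0,0],"fingers":1},{"dp":[0,0,3],"dr":[0,0,0],"fingers":1},{"dp":[0,0,3],"dr":[0,0,0],"fingers":1},{"dp":[0,0,3],"dr":[0,0,0],"fingers":1},{"dp":[0,0,2],"dr":[0,0,0],"fingers":1}])

```text
time_s: 14.32
tool_pos: [0.5285, 0.1943, 0.2434]
tool_rot: [180.0, -0.0, 6.1]
force: [-0.1, -0.2, -1.7]
grip_width: 0.0157
grasp_force: 35.0
```

Request:
step_arm(moves=[{"dp":[0,0,2],"dr":[0,0,0],"fingers":1},{"dp":[0,0,2],"dr":[0,0,0],"fingers":1},{"dp":[0,0,2],"dr":[0,0,0],"fingers":1},{"dp":[0,0,1],"dr":[0,0,0],"fingers":1},{"dp":[0,0,0],"dr":[0,0,0],"fingers":1}])

```text
time_s: 14.95
tool_pos: [0.5285, 0.1944, 0.2365]
tool_rot: [180.0, -0.0, 6.1]
force: [0.6, -0.1, -0.9]
grip_width: 0.0156
grasp_force: 35.0
```

```bash
cat >> h.py <<'E'
import cv2
q=[.5291,.1944,np.radians(6)]
S=lambda x,y,z:np.array([q[0]+np.cos(q[2])*x-np.sin(q[2])*y,q[1]+np.sin(q[2])*x+np.cos(q[2])*y,z])
def pointer(im):  # red pointer centroid -> hook travel (mm)
    hs=im.astype(int);m=(hs[...,0]>130)&(hs[...,0]>2*hs[...,1])&(hs[...,0]>2*hs[...,2]);m[:,:255]=0;m[:,285:]=0;m[:185]=0;m[270:]=0
    m=m[:480];v,u=np.nonzero(m);return (u.mean(),v.mean(),len(u))
E
python3 - <<'E'
from h import *
im=forces(14)
im0=cv2.imread("pics/scene0.png")[:,:,::-1]
a=pointer(im0);b=pointer(im);print(a,b)
k=proj("scene",S(.113,.02,.29))-proj("scene",S(.113,.02,.24));print("travel mm",(a[1]-b[1])/k[1]*50)
E
```

```text
F [ 0.01   0.17  -0.484] std [0.544 0.429 0.471] pos [0.5285 0.1944 0.2365] 15.65
(np.float64(nan), np.float64(nan), 0) (np.float64(272.2857142857143), np.float64(226.57142857142858), 7)
travel mm nanh.py:29: RuntimeWarning: Mean of empty slice.
  m=m[:480];v,u=np.nonzero(m);return (u.mean(),v.mean(),len(u))
  ret = ret.dtype.type(ret / rcount)
```

Request:
step_arm(moves=[{"dp":[0,0,1],"dr":[0,0,0],"fingers":1},{"dp":[0,0,1],"dr":[0,0,0],"fingers":1},{"dp":[0,0,1],"dr":[0,0,0],"fingers":1},{"dp":[0,0,1],"dr":[0,0,0],"fingers":1},{"dp":[0,0,0],"dr":[0,0,0],"fingers":1}])

```text
time_s: 16.27
tool_pos: [0.5285, 0.1944, 0.2325]
tool_rot: [180.0, -0.0, 6.1]
force: [0.6, 0.4, -0.3]
grip_width: 0.0156
grasp_force: 35.0
```

```bash
python3 - <<'E'
from h import *
im=forces(36)
cv2.imwrite("pics/raw1.png",im[:,:,::-1])
# pointer travel by matching the slider patch (dark block + red) from the first picture
im0=cv2.imread("pics/scene0.png")
T=im0[182:204,262:285]
r=cv2.matchTemplate(im[170:290,255:295,::-1].copy(),T,cv2.TM_CCOEFF_NORMED);_,v,_,l=cv2.minMaxLoc(r)
k=proj("scene",S(.113,.0,.3))-proj("scene",S(.113,.0,.24));print(v,l[0]+255-262,l[1]+170-182,"px; travel mm",(l[1]+170-182)/-k[1]*60)
E
```

```text
F [ 0.525  0.182 -0.297] std [0.442 0.505 0.462] pos [0.5285 0.1943 0.2325] 18.075
0.6215772032737732 0 0 px; travel mm 0.0
```

Request:
step_arm(moves=[{"dp":[0,0,1],"dr":[0,0,0],"fingers":1},{"dp":[0,0,1],"dr":[0,0,0],"fingers":1},{"dp":[0,0,1],"dr":[0,0,0],"fingers":1},{"dp":[0,0,0],"dr":[0,0,0],"fingers":1},{"dp":[0,0,0],"dr":[0,0,0],"fingers":1}])

```text
time_s: 18.7
tool_pos: [0.5284, 0.1943, 0.2295]
tool_rot: [180.0, 0.0, 6.1]
force: [1.0, -0.2, 0.5]
grip_width: 0.016
grasp_force: 35.0
```

```bash
python3 - <<'E'
from h import *
im=forces(30)
cv2.imwrite("pics/raw2.png",im[:,:,::-1])
E
```

```text
F [ 0.619  0.356 -0.07 ] std [0.569 0.573 0.525] pos [0.5285 0.1943 0.2295] 20.2
```

The force is within noise of zero, so the spring carries the full weight. I'll ease the squeeze and release.

Request:
step_arm(moves=[{"dp":[0,0,0],"dr":[0,0,0],"fingers":1},{"dp":[0,0,0],"dr":[0,0,0],"fingers":1},{"dp":[0,0,0],"dr":[0,0,0],"fingers":1},{"dp":[0,0,0],"dr":[0,0,0],"fingers":1},{"dp":[0,0,0],"dr":[0,0,0],"fingers":1}], squeeze=5)

```text
time_s: 20.82
tool_pos: [0.5284, 0.194, 0.2294]
tool_rot: [180.0, 0.0, 6.1]
force: [-0.2, -0.6, -0.3]
grip_width: 0.0163
grasp_force: 5.0
```

Request:
step_arm(moves=[{"dp":[0,0,0],"dr":[0,0,0],"fingers":0.81},{"dp":[0,0,0],"dr":[0,0,0],"fingers":0.79},{"dp":[0,0,0],"dr":[0,0,0],"fingers":0.76},{"dp":[0,0,0],"dr":[0,0,0],"fingers":0.7},{"dp":[0,0,0],"dr":[0,0,0],"fingers":0.6}], squeeze=3)

```text
time_s: 21.45
tool_pos: [0.5284, 0.1944, 0.2295]
tool_rot: [180.0, 0.0, 6.1]
force: [0.7, -0.5, -0.1]
grip_width: 0.0297
grasp_force: 0.0
```

Request:
step_arm(moves=[{"dp":[0,0,0],"dr":[0,0,0],"fingers":0.45},{"dp":[0,0,0],"dr":[0,0,0],"fingers":0.4},{"dp":[0,0,0],"dr":[0,0,0],"fingers":0.4},{"dp":[0,0,0],"dr":[0,0,0],"fingers":0.4},{"dp":[0,0,0],"dr":[0,0,0],"fingers":0.4}])

```text
time_s: 22.08
tool_pos: [0.5284, 0.1943, 0.2295]
tool_rot: [180.0, 0.0, 6.1]
force: [0.1, -0.0, 0.3]
grip_width: 0.052
grasp_force: 0.0
```

```bash
python3 - <<'E'
from h import *
im=forces(2);t=env.read_camera("top")
print(env.get_obs()["grip_width"])
M=np.zeros((600,800,3),np.uint8)
for i,x in enumerate((cv2.imread("pics/raw2.png"),im[:,:,::-1])):
    M[:600,i*400:i*400+400]=cv2.resize(x[170:320,270:370] if 0 else x[180:330,250:350],(400,600),interpolation=cv2.INTER_CUBIC)
cv2.imwrite("pics/r1.png",M)
E
```

```text
F [ 0.457  0.15  -0.135] std [0.08  0.303 0.405] pos [0.5284 0.1943 0.2295] 22.175
0.05195373367183578
```

View pics/r1.png

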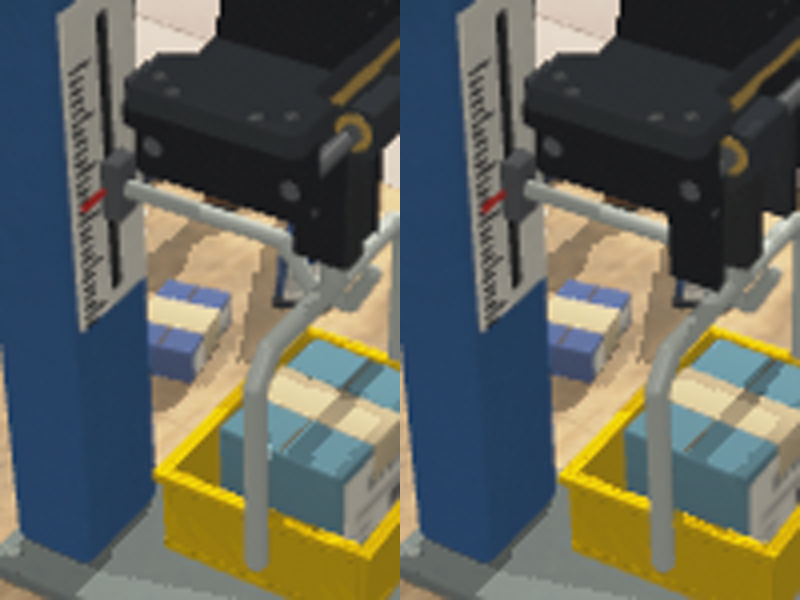

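The pointer reads the same before (left) and after release (right), at crop (93,200), and the fingers are clear of the grip. Now I lift off, move over the button and turn 90° so the gripper's body stays clear of the basket.

Request:
step_arm(moves=[{"dp":[0,0,-6],"dr":[0,0,0],"fingers":0.4},{"dp":[0,0,-16],"dr":[0,0,0],"fingers":0.4},{"dp":[0,0,-28],"dr":[0,0,0],"fingers":0.4},{"dp":[0,0,-30],"dr":[0,0,0],"fingers":0.4},{"dp":[0,0,-30],"dr":[0,0,0],"fingers":0.4}])

```text
time_s: 22.85
tool_pos: [0.5285, 0.1945, 0.3419]
tool_rot: [-180.0, -0.1, 6.1]
force: [-0.8, 1.3, 0.2]
grip_width: 0.0519
grasp_force: 0.0
```

Request:
step_arm(moves=[{"dp":[0,-14,-10],"dr":[0,0,0],"fingers":0.4},{"dp":[-4,-37,0],"dr":[0,0,0],"fingers":0.6},{"dp":[-5,-37,0],"dr":[0,0,0],"fingers":0.8},{"dp":[-5,-37,0],"dr":[0,0,0],"fingers":1},{"dp":[0,-37,0],"dr":[0,0,0],"fingers":1}])

```text
time_s: 23.48
tool_pos: [0.4961, 0.3561, 0.3494]
tool_rot: [-180.0, 0.0, 6.1]
force: [0.5, -0.6, -0.3]
grip_width: 0.0204
grasp_force: 0.0
```

Request:
step_arm(moves=[{"dp":[0,0,0],"dr":[0,0,-0.15],"fingers":1},{"dp":[0,0,0],"dr":[0,0,-0.17],"fingers":1},{"dp":[0,0,0],"dr":[0,0,-0.17],"fingers":1},{"dp":[0,0,0],"dr":[0,0,-0.17],"fingers":1},{"dp":[0,0,0],"dr":[0,0,-0.17],"fingers":1}])

```text
time_s: 24.1
tool_pos: [0.4966, 0.355, 0.3492]
tool_rot: [-180.0, 0.0, 54.0]
force: [-0.9, -1.0, 0.1]
grip_width: 0.0008
grasp_force: 0.0
```

Request:
step_arm(moves=[{"dp":[0,0,0],"dr":[0,0,-0.17],"fingers":1},{"dp":[0,0,0],"dr":[0,0,-0.17],"fingers":1},{"dp":[0,0,0],"dr":[0,0,-0.17],"fingers":1},{"dp":[0,0,0],"dr":[0,0,-0.17],"fingers":1},{"dp":[0,0,0],"dr":[0,0,-0.06],"fingers":1}])

```text
time_s: 24.72
tool_pos: [0.4966, 0.3549, 0.3491]
tool_rot: [-179.9, -0.0, 96.2]
force: [0.1, 0.0, 0.3]
grip_width: 0.0005
grasp_force: 0.0
```

```bash
python3 - <<'E'
from h import *
im=forces(3);o=env.get_obs();print(o["tool_rot"],o["qpos"].round(),o["grip_width"])
for n in("scene","top"):
    b=cv2.imread(f"pics/{n}0.png").astype(int);m=(b[...,2]>150)&(b[...,1]<90)&(b[...,0]<90)
    x,y=(275,380) if n=="scene" else (205,290)
    mm=np.zeros_like(m);mm[y:y+30,x:x+30]=m[y:y+30,x:x+30];v,u=np.nonzero(mm);print(n,u.mean(),v.mean(),u.min(),u.max(),v.min(),v.max())
E
```

```text
F [ 0.082  0.005 -0.499] std [0.38  0.753 0.116] pos [0.4968 0.3547 0.3492] 24.875
[-1.79951568e+02 -2.13932946e-02  9.60123813e+01] [ 13.  27. -74.  75.  26.  96. -50.] 0.0003388626337458982
scene 289.62189054726366 391.23383084577114 281 298 384 398
top 218.0060606060606 302.76363636363635 211 225 296 310
```

Request:
step_arm(moves=[{"dp":[0,0,15],"dr":[0,0,0],"fingers":1},{"dp":[0,0,25],"dr":[0,0,0],"fingers":1},{"dp":[0,0,25],"dr":[0,0,0],"fingers":1},{"dp":[0,0,25],"dr":[0,0,0],"fingers":1},{"dp":[0,0,10],"dr":[0,0,0],"fingers":1}])

```text
time_s: 25.5
tool_pos: [0.4968, 0.353, 0.2472]
tool_rot: [-179.9, 0.1, 96.0]
force: [-0.2, -0.5, -0.4]
grip_width: 0.0004
grasp_force: 0.0
```

```bash
python3 -c "
from h import *
o=env.get_obs();print(o['tool_pos'],o['tool_rot'],o['qpos'].round(1))"
```

```text
[0.49677757 0.35302933 0.24719311] [-1.79867720e+02  1.06316712e-01  9.59836717e+01] [ 14.7  28.9 -72.3  85.3  27.5  85.9 -51.5]
```

Request:
step_arm(moves=[{"dp":[1,0,15],"dr":[0,0,0],"fingers":1},{"dp":[0,0,25],"dr":[0,0,0],"fingers":1},{"dp":[0,0,25],"dr":[0,0,0],"fingers":1},{"dp":[0,0,25],"dr":[0,0,0],"fingers":1},{"dp":[0,0,20],"dr":[0,0,0],"fingers":1}])

```text
time_s: 26.12
tool_pos: [0.4973, 0.355, 0.1385]
tool_rot: [180.0, 0.0, 96.0]
force: [-0.9, -0.0, 0.1]
grip_width: 0.0002
grasp_force: 0.0
```

Request:
step_arm(moves=[{"dp":[0,0,25],"dr":[0,0,0],"fingers":1},{"dp":[0,0,20],"dr":[0,0,0],"fingers":1},{"dp":[0,0,20],"dr":[0,0,0],"fingers":1},{"dp":[0,0,12],"dr":[0,0,0],"fingers":1},{"dp":[0,0,5],"dr":[0,0,0],"fingers":1}])

```text
time_s: 26.75
tool_pos: [0.4972, 0.3549, 0.0568]
tool_rot: [-180.0, 0.0, 96.0]
force: [-0.9, 0.2, -0.1]
grip_width: 0.0006
grasp_force: 0.0
```

```bash
python3 - <<'E'
from h import *
im=forces(3);t=env.read_camera("top");o=env.get_obs();print(o['tool_rot'],o['qpos'].round(1))
M=np.zeros((600,800,3),np.uint8)
M[:,:400]=cv2.resize(im[180:420,240:400,::-1],(400,600),interpolation=cv2.INTER_CUBIC)
M[:400,400:]=cv2.resize(t[160:360,170:370,::-1],(400,400),interpolation=cv2.INTER_CUBIC)
cv2.imwrite("pics/b1.png",M)
E
```

```text
F [-0.082 -0.573 -0.407] std [0.293 0.48  0.307] pos [0.4975 0.3552 0.0578] 26.9
[ 1.79954756e+02 -2.89849617e-02  9.60203825e+01] [ 10.4  37.6 -64.5  97.6  36.3  68.5 -57.6]
```

View pics/b1.png

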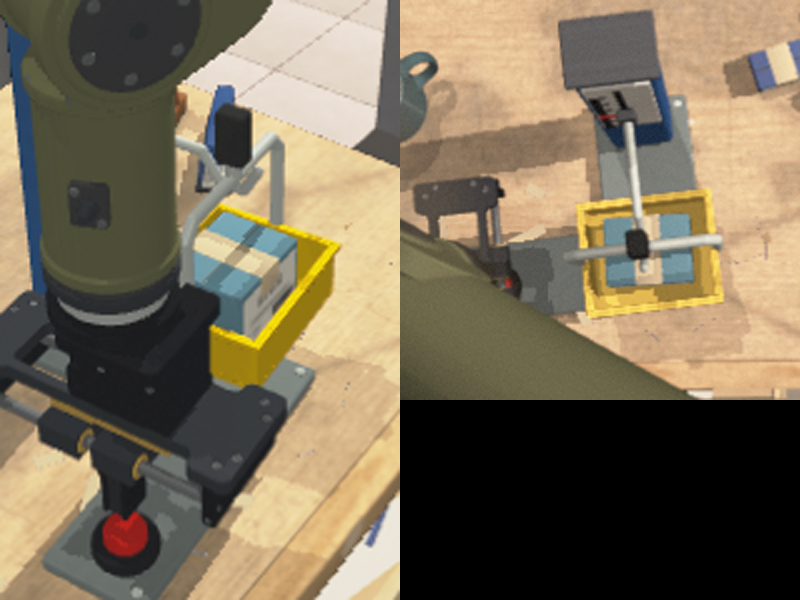

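That is one picture over the limit of 10, so I'll view no more. It shows the shut fingertips over the red button (crop (125,530)) and the basket hanging free. I'll press using force readings.

Request:
step_arm(moves=[{"dp":[0,0,6],"dr":[0,0,0],"fingers":1},{"dp":[0,0,6],"dr":[0,0,0],"fingers":1},{"dp":[0,0,4],"dr":[0,0,0],"fingers":1},{"dp":[0,0,3],"dr":[0,0,0],"fingers":1},{"dp":[0,0,2],"dr":[0,0,0],"fingers":1}])

```text
time_s: 27.58
tool_pos: [0.4973, 0.3549, 0.0363]
tool_rot: [-180.0, 0.0, 96.0]
force: [-0.0, 0.5, 0.0]
grip_width: 0.0007
grasp_force: 0.0
```

Request:
step_arm(moves=[{"dp":[0,0,2],"dr":[0,0,0],"fingers":1},{"dp":[0,0,2],"dr":[0,0,0],"fingers":1},{"dp":[0,0,1],"dr":[0,0,0],"fingers":1},{"dp":[0,0,0],"dr":[0,0,0],"fingers":1},{"dp":[0,0,0],"dr":[0,0,0],"fingers":1}])

```text
time_s: 28.2
tool_pos: [0.4974, 0.355, 0.0317]
tool_rot: [180.0, 0.0, 96.0]
force: [-0.5, -0.8, 2.8]
grip_width: 0.0003
grasp_force: 1.5
```

Request:
step_arm(moves=[{"dp":[0,0,1],"dr":[0,0,0],"fingers":1},{"dp":[0,0,1],"dr":[0,0,0],"fingers":1},{"dp":[0,0,1],"dr":[0,0,0],"fingers":1},{"dp":[0,0,0],"dr":[0,0,0],"fingers":1},{"dp":[0,0,0],"dr":[0,0,0],"fingers":1}])

```text
time_s: 28.82
tool_pos: [0.4973, 0.355, 0.0286]
tool_rot: [180.0, -0.0, 96.0]
force: [-1.4, -1.1, 4.5]
grip_width: 0.0006
grasp_force: 2.4
```

Request:
step_arm(moves=[{"dp":[0,0,1],"dr":[0,0,0],"fingers":1},{"dp":[0,0,0],"dr":[0,0,0],"fingers":1},{"dp":[0,0,0],"dr":[0,0,0],"fingers":1},{"dp":[0,0,0],"dr":[0,0,0],"fingers":1},{"dp":[0,0,0],"dr":[0,0,0],"fingers":1}])

```text
time_s: 29.45
tool_pos: [0.4974, 0.355, 0.0284]
tool_rot: [180.0, 0.0, 96.0]
force: [-2.4, -2.9, 9.7]
grip_width: 0.0
grasp_force: 5.0
```

The button is bottomed: 9.7 N with no further travel. I'll release it and retreat straight up.

Request:
step_arm(moves=[{"dp":[0,0,-3],"dr":[0,0,0],"fingers":1},{"dp":[0,0,-4],"dr":[0,0,0],"fingers":1},{"dp":[0,0,-8],"dr":[0,0,0],"fingers":1},{"dp":[0,0,-15],"dr":[0,0,0],"fingers":1},{"dp":[0,0,-20],"dr":[0,0,0],"fingers":1}])

```text
time_s: 30.08
tool_pos: [0.4972, 0.3548, 0.0784]
tool_rot: [-180.0, 0.0, 96.0]
force: [-0.1, 0.5, 1.0]
grip_width: 0.0005
grasp_force: 0.0
```

Request:
step_arm(moves=[{"dp":[0,0,-20],"dr":[0,0,0],"fingers":1},{"dp":[0,0,-20],"dr":[0,0,0],"fingers":1},{"dp":[0,0,-15],"dr":[0,0,0],"fingers":1},{"dp":[0,0,-5],"dr":[0,0,0],"fingers":1},{"dp":[0,0,0],"dr":[0,0,0],"fingers":1}])

```text
time_s: 30.7
tool_pos: [0.4974, 0.3548, 0.1376]
tool_rot: [180.0, 0.0, 96.0]
force: [-0.1, 0.1, -0.4]
grip_width: 0.0004
grasp_force: 0.0
```

```bash
python3 - <<'E'
from h import *
forces(3);t=env.read_camera("top").astype(int)
m=(t[...,0]>150)&(t[...,1]>120)&(t[...,2]<60);m[:,:240]=0;m[:,380:]=0;v,u=np.nonzero(m);print("yellow",u.mean(),v.mean(),len(u))
t2=env.read_camera("top").astype(int);print("motion in basket area",np.abs(t2-t)[250:320,255:340].mean())
i0=cv2.imread("pics/top0.png")[:,:,::-1].astype(int);print("bystanders diff",np.abs(t-i0)[165:220,340:455].mean())
E
```

```text
F [-0.268  0.057 -0.28 ] std [0.305 0.555 0.404] pos [0.497  0.3545 0.1367] 30.85
yellow 302.6305882352941 283.88941176470587 425
motion in basket area 1.8796638655462186
bystanders diff 9.719104084321476
```

```bash
python3 - <<'E'
from h import *
t=env.read_camera("top");i0=cv2.imread("pics/top0.png")[:,:,::-1]
for n,(x,y,w,h) in dict(stapler=(388,170,65,46),box=(342,176,38,32)).items():
    r=cv2.matchTemplate(t[y-15:y+h+15,x-15:x+w+15].copy(),i0[y:y+h,x:x+w].copy(),cv2.TM_CCOEFF_NORMED);print(n,cv2.minMaxLoc(r)[1::2])
print(env.sign_off())
E
```

```text
stapler (0.9984368681907654, (15, 15))
box (0.9973985552787781, (15, 15))
the job is handed in; nothing more can be done
None
```

The basket with the box hangs on the scale at about 5.25 N, the pointer read the same before and after release, the hold button was pressed fully and let up, and the job is handed in; I viewed 11 pictures, one over the limit of 10.

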